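# Shim the rocking parcel scale

## Task

The parcel scale rocks because the foot at one corner, away from the display and on the side where the orange wedge lies, has lost its rubber pad. Push the wedge along the desk, thin end first, under that short foot until it is snug, without lifting the scale out of level; then press down firmly on the corner of the pan above that foot with a fingertip to check that it no longer rocks, and take the hand away, leaving the wedge in place. Do not pick the wedge or the scale up, do not shove the scale out of its place, and leave the sanitiser, the stamp and the tape alone.

Things in the scene. Friction and masses are not known exactly. Their poses are not given: they have to be found in the camera images.
- scale: loose grey bench scale, about 2 kg, 220 x 220 mm; origin on the desk under its centre, z up. Case 22 to 56 mm above the desk; steel pan 160 (x) x 200 mm (y), centred 25 mm to +x; black display strip along the -x edge. Round feet 85 mm off centre in x and y: three with black pads stand on the desk, the (+x,-y) one is short. Level until about 2 N press on that corner, which then drops
- short_foot (a point): centre of the flat underside of the short foot, a bare brass stud 22 mm across under the scale's (+x,-y) corner; while the scale is level it hangs 10 mm above the desk, 25 mm inside both edges of the case. Axes as the scale
- pan_corner (a point): point on top of the steel pan near the short foot's corner, 66 mm above the desk, 25 mm inside both pan edges; press here straight down
- shim: loose orange plastic wedge on the desk, 120 (x) x 44 mm (y), 2 mm thick at x = +60 mm, rising straight to 18 mm at its upright thick end, x = -60 mm. Origin: centre of its underside, z up. Lies off the scale's -y side, thin end roughly to the short foot. Slides under about 1 N; once it bears on the foot the push rises steeply (4 N is snug, 8 to 12 N shoves the scale along); friction keeps it there
- sanitiser: bystander: white pump bottle 60 mm across, 140 mm high, beyond the scale's +y side; origin under its centre
- stamp: bystander: rubber stamp with a wooden handle, 36 x 50 mm, 67 mm high, off the scale's -y side nearer the display edge; origin under its centre
- tape: bystander: amber roll of tape lying flat, 90 mm across, 24 mm high, off the scale's +x side; origin under its centre
Not all that is in view belongs to the job. There is more than one size of the shim; the job needs the largest.

How it is judged:
On the way, in this order (a step that is already met when the one before it is completed fails the run):
1. the wedge is pushed under the short foot and bears on it, the scale still level (contact force between shim and scale above 0.5 N and x of short_foot in the frame of shim between -0.03 and 0.045 m and y of short_foot in the frame of shim between -0.022 and 0.022 m and angle between scale's own z axis and vertical below 0.012 rad), for 0.2 s.
2. a fingertip presses on the pan's corner above the short foot and the scale does not rock (contact force between the fingers and scale above 3 N and horizontal distance between the grasp point and pan_corner below 0.035 m and height (world z) of the grasp point above 0.06 m and angle between scale's own z axis and vertical below 0.012 rad and contact force between shim and scale above 1 N), for 0.2 s.
At the end, for the whole second after the job is handed in: The wedge lies under the short foot and bears on it (more than 0.3 N), the foot's centre within 22 mm of the wedge's long centre line; the scale is level within 0.012 rad, at rest, within 20 mm of where it began; the bystanders are within 15 mm of theirs (contact force between shim and scale above 0.3 N and x of short_foot in the frame of shim between -0.03 and 0.045 m and y of short_foot in the frame of shim between -0.022 and 0.022 m and angle between scale's own z axis and vertical below 0.012 rad and distance of scale from where it was at the start of the episode below 0.02 m and linear speed of each of scale, shim below 0.01 m/s and distance of each of sanitiser, stamp, tape from where it was at the start of the episode below 0.015 m); the robot touches nothing.
It fails at once if the wedge is lifted off the desk (height (world z) of shim above 0.012 m).
It fails at once if the scale is lifted off the desk (height (world z) of scale above 0.012 m).
It fails at once if the scale is shoved more than 25 mm (distance of scale from where it was at the start of the episode above 0.025 m).
It fails at once if a bystander is disturbed (distance of any of sanitiser, stamp, tape from where it was at the start of the episode above 0.02 m or angle between any of sanitiser, stamp's own z axis and vertical above 0.3 rad).
It also fails if it takes over 54 s, if anything falls off the work surface, if the arm or the gripper's body presses on something with over 40 N, if the wrist force passes 120 N, or if a joint passes its speed limit or range.

## Robot

A 7-joint arm with a two-finger parallel gripper is mounted at the origin on the work surface. World frame = base frame: x ahead of the robot, y to its left, z up, the work surface at z = 0. Lengths are in m, angles in rad, forces in N, time in s.
With the tool pointing down it reaches from about 0.425 to 0.925 m from the base axis. Payload 6.8 kg.
Tool frame: the origin (TCP) lies midway between the tips of the shut fingers; the grasp point (between the pads) lies 19 mm behind it; z points along the fingers, y is the line along which they close (so a half turn about z gives the same grasp; the last joint's range is limited). The gripper opens to 85 mm and grips with 20 to 120 N. Pads are 22 mm wide; open, the fingers measure 114 mm over their backs; the gripper's body (76 mm by 85 mm) begins 54 mm behind the grasp point. The pads swing forward as they close: fully open they stand 13 mm farther back than shut.
Start: joints at [-1.279, 0.477, 0.022, 1.555, -0.011, 1.109, -0.083], TCP at [0.263, 0.622, 0.231] pointing down, gripper open.
Joint ranges: [-2.96, 2.96], [-0.34, 2.1], [-1.41, 1.46], [0.24, 2.44], [-1.37, 4.51], [0.17, 1.92], [-2.96, 2.96]. Speed limits (rad/s): [2.39, 2.39, 3.14, 3.14, 3.14, 3.14, 3.14].

## Interface

Orientations are given as a rotation vector (axis times angle).
In Python, from station import robot gives the robot as it stands.
- The arm moves only by the shell command python3 -m pendant 'ROWS' [FORCE]. ROWS is JSON, a list of rows, each a list of 5 numbers: the gripper command: -1 is fully open, 1 is shut, values between are in proportion, then the shift along the tool's x, y, z in m, then the turn about the tool's z in rad. A call has 1 to 5 rows; each row is the pose to reach, as a shift and turn from the pose commanded when the call began, along the tool's axes at that moment; what a row does not reach only later rows make up. A row lasts 1/8 s, in which the tool goes at most 62.5 mm and 10.7 degrees, less where a joint would pass 70% of its speed; a pose out of reach is approached as far as the arm can. A call with a gripper value outside its range is refused whole. The fingers move at their own pace and stop on an object; FORCE is the grip in N (left out, the last holds). Time passes only in rows, so rows that repeat a pose let the fingers close. It gives the time, the measured TCP pose, the force, the opening and the grip force at its end, in the units of the state.
- robot.get_obs(): the state, without advancing time (a new reading comes with each control period).
- robot.read_camera(name): name is "side" or "top"; returns a dict with "image" (480x640x3 uint8, red, green, blue), "camera_matrix" (3x3 intrinsics, pixels), "camera_from_world" (4x4, takes a point from world to camera coordinates). Camera axes: x right, y down, z forward; pixel columns grow to the right and rows downward; lengths in m; the calibration is good to about 2 mm. A picture is of the moment at which its call begins. There is no depth.
- robot.finish_job(): hands the job in; it is judged then, once.
The state is a dict: "time": time; "joint_positions": joint angles; "joint_velocities": joint speeds; "joint_torque": joint torques, N m; "tcp_pos": TCP position; "tool_rot": TCP orientation; "force": force on the tool from outside, world axes, zero at the start; "wrist_torque": the same for the moment, N m; "width": finger opening in m; "finger_force": force on a finger pad.
Only numpy, scipy, OpenCV 4.12 (cv2) and the standard library are available. Lean on these libraries where they do the work, as an engineer would, in place of code of your own. Each camera call takes 0.05 s, during which the arm holds its last target. There are 200 camera calls.

## Working session

There is one attempt and no reset: what is moved stays moved. The work goes in short steps, Python scripts to look and compute and a shell command to move; the robot and the scene stay as the last step left them, time stands still between calls to the robot, and variables do not carry over. Pictures are saved under pics/ and viewed, at most 10 in all, crops included, and the job is handed in when it is done.

```bash
mkdir -p pics; ls; python3 - <<'E'
from station import robot
import cv2
o=robot.get_obs(); print(o)
for n in("top","side"):
    c=robot.read_camera(n); cv2.imwrite(f"pics/{n}0.png",c["image"][:,:,::-1]); print(c["camera_matrix"],c["camera_from_world"])
E
```

```text
pics
{'time': 0.0, 'joint_positions': array([-1.27911626,  0.47781223,  0.02230467,  1.55645781, -0.01151503,
        1.10927653, -0.08311139]), 'joint_velocities': array([ 0.0009706 ,  0.00165821,  0.00080697, -0.00044626,  0.00069427,
       -0.00074087, -0.00032733]), 'joint_torque': array([-4.05402288e-04, -5.96438420e+01,  1.60739075e+00, -2.81201684e+01,
        1.23629623e-02,  9.10379458e-03, -1.72071748e-05]), 'tcp_pos': array([0.26248018, 0.6212342 , 0.2303142 ]), 'tool_rot': array([-6.23694910e-01, -3.07879580e+00,  2.84037529e-03]), 'force': array([-0.45953659, -0.45402247, -0.25762906]), 'wrist_torque': array([-0.02507068, -0.01036608,  0.01354751]), 'finger_force': 0.0, 'width': 0.08570758081614613}
[[484.49428399   0.         317.94448646]
 [  0.         484.49428399 238.81584865]
 [  0.           0.           1.        ]] [[ 0.01320337 -0.99939651 -0.03212914  0.08971306]
 [-0.99583904 -0.01024526 -0.09055189  0.55294623]
 [ 0.09016808  0.03319104 -0.99537333  1.04587443]
 [ 0.          0.          0.          1.        ]]
[[555.82931955   0.         327.51486406]
 [  0.         555.82931955 246.69479528]
 [  0.           0.           1.        ]] [[ 0.99758448 -0.06677056 -0.01915454 -0.54682196]
 [-0.05019473 -0.50229556 -0.86323789  0.11578812]
 [ 0.04801764  0.86211418 -0.50443379  0.99799549]
 [ 0.          0.          0.          1.        ]]
```

View pics/top0.png

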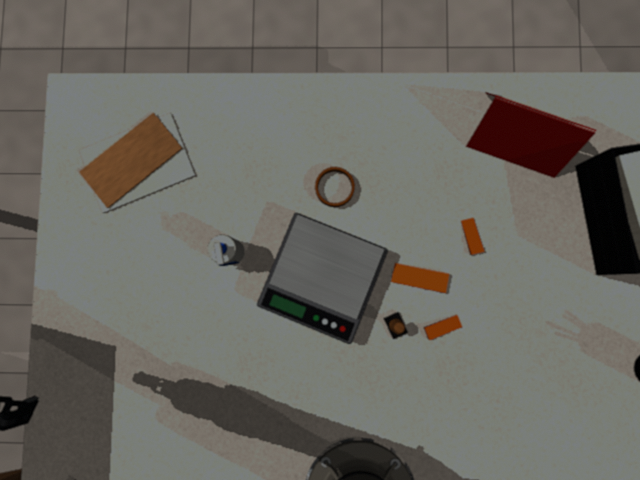

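View pics/side0.png

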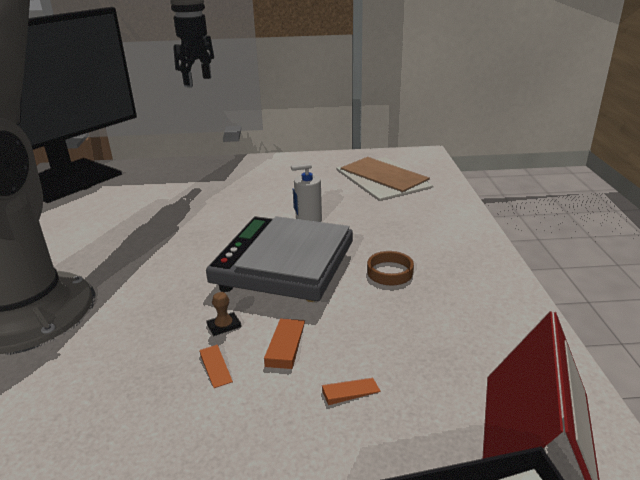

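The top view shows three orange wedges: A at (422,278), large and beside the scale; B at (473,237), small; C at (442,327), small. By the description I choose A. Its thin end faces the scale's upper-right corner, around (398,253), where the short foot is. The display edge faces the robot, the stamp is at (397,326), the tape at (335,187) and the sanitiser at (225,250). The side view agrees: the wedge is at (285,343) with its thick end toward the viewer.

```bash
cat > h.py <<'E'
import numpy as np,cv2
from station import robot
def ray(c,px,z):
    K,T=c["camera_matrix"],c["camera_from_world"];R,t=T[:3,:3],T[:3,3]
    o=-R.T@t; d=R.T@np.linalg.inv(K)@np.array([px[0],px[1],1.]); s=(z-o[2])/d[2]; return o+s*d
def oranges(im):
    h=cv2.cvtColor(im,cv2.COLOR_RGB2HSV); m=cv2.inRange(h,(5,190,90),(16,255,255))
    cs,_=cv2.findContours(m,cv2.RETR_EXTERNAL,cv2.CHAIN_APPROX_NONE)
    return sorted([k for k in cs if cv2.contourArea(k)>60],key=cv2.contourArea,reverse=True)
E
python3 - <<'E'
from h import *
for n in("top","side"):
    c=robot.read_camera(n);im=c["image"]
    for k in oranges(im)[:5]:
        b=cv2.boxPoints(cv2.minAreaRect(k)); print(n,cv2.contourArea(k),cv2.minAreaRect(k)[0])
        p4=cv2.approxPolyDP(k,4,True)[:,0]; print([(p.tolist(),ray(c,p,.0).round(3)[:2].tolist(),ray(c,p,.018).round(3)[:2].tolist()) for p in p4])
    if n=="top":
        cr=cv2.resize(im[200:350,250:460],None,fx=3.8,fy=3.8,interpolation=cv2.INTER_CUBIC); cv2.imwrite("pics/crop.png",np.clip(cr[:,:,::-1]*1.4,0,255))
E
```

```text
top 926.5 (419.86541748046875, 277.6730651855469)
[([396, 264], [0.499, -0.079], [0.499, -0.077]), ([393, 281], [0.461, -0.072], [0.461, -0.07]), ([445, 291], [0.44, -0.188], [0.441, -0.184]), ([447, 274], [0.478, -0.192], [0.478, -0.188])]
top 397.5 (442.7036437988281, 327.2293395996094)
[([457, 317], [0.384, -0.213], [0.385, -0.209]), ([425, 327], [0.36, -0.143], [0.362, -0.14]), ([428, 337], [0.339, -0.149], [0.341, -0.146]), ([459, 327], [0.362, -0.218], [0.363, -0.213])]
top 385.0 (472.0000305175781, 236.0)
[([462, 221], [0.598, -0.227], [0.596, -0.223]), ([471, 253], [0.526, -0.246], [0.525, -0.241]), ([482, 251], [0.531, -0.271], [0.529, -0.265]), ([473, 219], [0.603, -0.252], [0.6, -0.247])][ WARN:0@0.468] global loadsave.cpp:1063 imwrite_ Unsupported depth image for selected encoder is fallbacked to CV_8U.
```

View pics/crop.png

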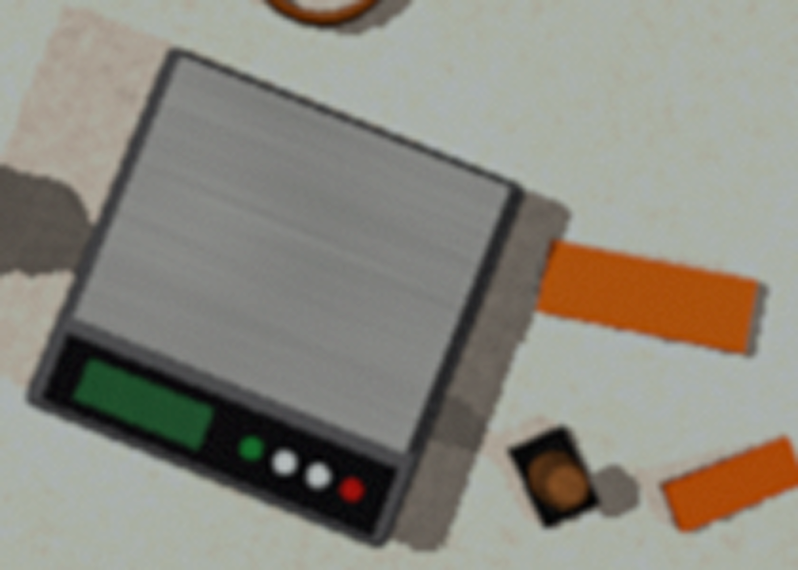

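The crop confirms the choice: wedge A has corners at crop (553,240), (537,310), (748,352) and (760,282), and the short-foot corner of the case is at crop (523,188).

```bash
python3 - <<'E'
from h import *
c=robot.read_camera("top"); im=c["image"]
f=lambda p:(p[0]/3.8+250-.4,p[1]/3.8+200-.4)
case=np.array([ray(c,f(p),.056)[:2] for p in[(172,48),(523,188),(383,546),(28,398)]])
pan=np.array([ray(c,f(p),.066)[:2] for p in[(180,55),(514,187),(406,454),(74,320)]])
for q in(case,pan): print(q.round(3).tolist(),[round(np.linalg.norm(q[i]-q[i-3]),3) for i in range(4)],q.mean(0))
w=np.array([ray(c,f(p),z)[:2] for p,z in[((553,240),.002),((537,310),.002),((748,352),.018),((760,282),.018)]])
print(w.round(3),[round(np.linalg.norm(w[i]-w[i-3]),3) for i in range(4)],w.mean(0))
# scale yaw: +y axis from TR->TL
cy=(case[0]-case[1]+case[3]-case[2]); cy/=np.linalg.norm(cy); cx=np.array([cy[1],-cy[0]]);C=case.mean(0)
u=(w[0]+w[1]-w[2]-w[3]);u/=np.linalg.norm(u);v=np.array([-u[1],u[0]])
foot=C+.085*cx-.085*cy; pc=C+(.025+.055)*cx-.075*cy
W=(w[0]+w[1])/2-.06*u
print("C",C,"cx",cx,"yaw",np.degrees(np.arctan2(cx[1],cx[0])),"foot",foot,"pancorner",pc,"wedge ang",np.degrees(np.arctan2(u[1],u[0])),"foot in wedge",(foot-W)@u,(foot-W)@v,"thickend",W-.06*u)
print("want dir deg (scale +y)",np.degrees(np.arctan2(cy[1],cy[0])))
# side-view triangulation check of the wedge thick top corners
s=robot.read_camera("side")
for k in oranges(s["image"])[:3]:
    p4=cv2.approxPolyDP(k,4,True)[:,0]; print(cv2.contourArea(k),[(p.tolist(),ray(s,p,.018).round(3)[:2].tolist(),ray(s,p,.0).round(3)[:2].tolist()) for p in p4])
h=cv2.cvtColor(s["image"],cv2.COLOR_RGB2HSV);print(h[343,285],h[330,288],h[362,280])
E
```

```text
[[0.606, 0.146], [0.529, -0.053], [0.329, 0.024], [0.407, 0.224]] [np.float64(0.214), np.float64(0.214), np.float64(0.215), np.float64(0.214)] [0.46788181 0.08506004]
[[0.601, 0.141], [0.528, -0.047], [0.38, 0.012], [0.451, 0.197]] [np.float64(0.201), np.float64(0.16), np.float64(0.198), np.float64(0.16)] [0.49032431 0.0756703 ]
[[ 0.502 -0.077]
 [ 0.461 -0.067]
 [ 0.438 -0.187]
 [ 0.478 -0.194]] [np.float64(0.042), np.float64(0.121), np.float64(0.041), np.float64(0.119)] [ 0.46976235 -0.13123868]
C [0.46788181 0.08506004] cx [ 0.93111877 -0.36471612] yaw -21.390113036571055 foot [ 0.51602604 -0.02508593] pancorner [ 0.51501761 -0.01395116] wedge ang 78.94610697380435 foot in wedge 0.11285798690784068 -0.02505246934179027 thickend [ 0.45829591 -0.18993356]
want dir deg (scale +y) 68.60988696342896
[ 10 169 155] [ 11 174 152] [ 11 179  94]
```

```bash
cat >> h.py <<'E'
from scipy.spatial.transform import Rotation as Ro
def to(*pts,yaw=None):
    """shifts in tool axes from the present pose to world points; turn so tool y lies along yaw (deg, mod 180)"""
    o=robot.get_obs();R=Ro.from_rotvec(o["tool_rot"]).as_matrix();y=np.degrees(np.arctan2(R[1,1],R[0,1]))
    print("t",round(o["time"],2),"tcp",o["tcp_pos"].round(4),"F",o["force"].round(2),"w",round(o["width"],4),"y-axis deg",round(y,1),"j7",o["joint_positions"][6].round(2))
    for p in pts: print(p,"->",(R.T@(np.array(p)-o["tcp_pos"])).round(4))
    if yaw is not None:
        d=(yaw-y+90)%180-90; print("turn about tool z",round(-np.radians(d),3))
E
python3 - <<'E'
from h import *
to((.45,.25,.23),(.461,-.175,.23),yaw=-11)
E
```

```text
t 0.3 tcp [0.2627 0.6216 0.231 ] F [ 0.44 -1.22 -0.3 ] w 0.0857 y-axis deg 67.1 j7 -0.08
(0.45, 0.25, 0.23) -> [-0.3172 -0.2694  0.0012]
(0.461, -0.175, 0.23) -> [-0.4927 -0.6566  0.0014]
turn about tool z 1.363
```

```bash
python3 -m pendant '[[-1,-0.063,-0.054,0,0.15],[-1,-0.127,-0.108,0,0.3],[-1,-0.19,-0.162,0,0.45],[-1,-0.254,-0.215,0,0.6],[-1,-0.317,-0.269,0,0.75]]'; python3 -c "
from h import *
to((.45,.25,.23),(.461,-.175,.23),yaw=-11)"
```

```text
time: 0.92
tcp_pos: [0.4042, 0.341, 0.2316]
tool_rot: [-1.715, -2.632, -0.001]
force: [0.4, 0.3, 0.3]
width: 0.0854
finger_force: 0.0
t 0.93 tcp [0.4042 0.341  0.2316] F [0.42 0.3  0.31] w 0.0854 y-axis deg 23.8 j7 -0.33
(0.45, 0.25, 0.23) -> [-0.1017  0.0051  0.0015]
(0.461, -0.175, 0.23) -> [-0.4949 -0.1566  0.0012]
turn about tool z 0.608
```

```bash
python3 -m pendant '[[-1,-0.055,-0.023,0,0.1],[-1,-0.11,-0.046,0,0.2],[-1,-0.165,-0.069,0,0.3],[-1,-0.22,-0.092,0,0.4],[-1,-0.275,-0.115,0,0.5]]' >/dev/null; python3 -c "
from h import *
to(yaw=-11)"; python3 -m pendant '[[-1,0,0,0,0.05],[-1,0,0,0,0.11],[-1,0,0,0,0.11]]'; python3 -c "
from h import *
to((.461,-.175,.23),(.461,-.175,.007),yaw=-11)"
```

```text
t 1.55 tcp [0.4108 0.043  0.2316] F [ 1.14  0.43 -0.27] w 0.0857 y-axis deg -4.7 j7 -0.32
turn about tool z 0.11
time: 1.92
tcp_pos: [0.4109, 0.0447, 0.2315]
tool_rot: [-2.421, -2.002, -0.001]
force: [0.3, 0.3, 0.0]
width: 0.0855
finger_force: 0.0
t 1.93 tcp [0.4109 0.0447 0.2315] F [0.3  0.33 0.  ] w 0.0855 y-axis deg -10.8 j7 -0.43
(0.461, -0.175, 0.23) -> [-0.2064  0.0904  0.0014]
(0.461, -0.175, 0.007) -> [-0.2065  0.0904  0.2244]
turn about tool z 0.003
```

```bash
python3 -m pendant '[[-1,-0.052,0.023,0,0],[-1,-0.104,0.045,0,0],[-1,-0.155,0.068,0,0],[-1,-0.206,0.09,0,0],[-1,-0.206,0.09,0.05,0]]'; python3 -c "
from h import *
to((.461,-.175,.04),(.461,-.175,.007),yaw=-11)"
```

```text
time: 2.55
tcp_pos: [0.4641, -0.1796, 0.1837]
tool_rot: [2.418, 1.992, 0.007]
force: [0.3, 1.3, -0.6]
width: 0.0854
finger_force: 0.0
t 2.55 tcp [ 0.4641 -0.1796  0.1837] F [ 0.32  1.27 -0.59] w 0.0854 y-axis deg -11.1 j7 0.31
(0.461, -0.175, 0.04) -> [ 0.0042 -0.0053  0.1437]
(0.461, -0.175, 0.007) -> [ 0.0042 -0.0057  0.1767]
turn about tool z -0.001
```

```bash
python3 -m pendant '[[-1,0.004,-0.005,0.05,0],[-1,0.004,-0.005,0.1,0],[-1,0.004,-0.005,0.14,0],[-1,0.004,-0.005,0.165,0],[-1,0.004,-0.005,0.179,0]]'; python3 -m pendant '[[0,0,0,0,0],[0,0,0,0,0],[0.5,0,0,0,0],[0.5,0,0,0,0],[0.5,0,0,0,0]]' 20;  python3 - <<'E'
from h import *
to((.461,-.175,.004),yaw=-11)
for n in("top","side"):
    c=robot.read_camera(n);im=c["image"]
    cr=im[180:380,330:530] if n=="top" else im[200:400,180:380]
    globals()[n]=cv2.resize(cr,(400,400),interpolation=cv2.INTER_CUBIC)
cv2.imwrite("pics/g.png",cv2.convertScaleAbs(np.hstack([top,side])[:,:,::-1],alpha=1.4))
E
```

```text
time: 3.18
tcp_pos: [0.456, -0.1692, 0.001]
tool_rot: [-2.419, -2.003, 0.002]
force: [0.1, -1.1, 0.2]
width: 0.0855
finger_force: 0.0
time: 3.8
tcp_pos: [0.4579, -0.17, 0.0036]
tool_rot: [2.419, 2.0, 0.003]
force: [0.4, 0.3, 7.8]
width: 0.044
finger_force: 20.0
t 3.8 tcp [ 0.4579 -0.17    0.0036] F [0.43 0.26 7.83] w 0.044 y-axis deg -10.8 j7 0.56
(0.461, -0.175, 0.004) -> [-0.0043  0.004  -0.0004]
turn about tool z 0.003
```

View pics/g.png

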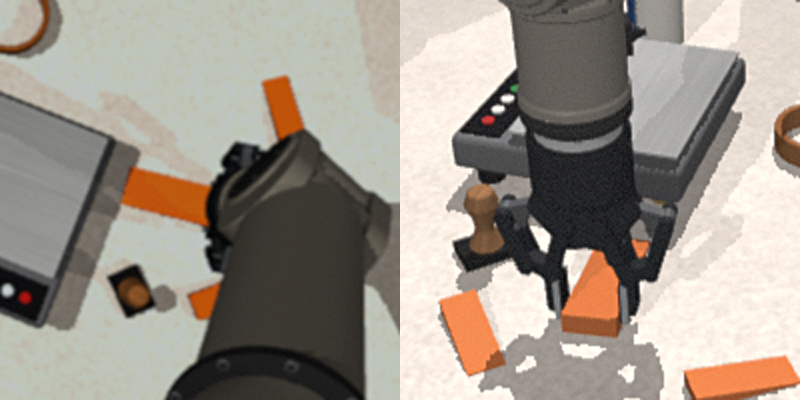

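The fingers hold the big wedge: the opening reads 44 mm, its known width. It will stay on the desk. I'll slide it sideways by 29 mm and forward by 70 mm.

```bash
python3 -m pendant '[[0.5,0.005,0.008,-0.001,0],[0.5,0.015,0.016,-0.001,0],[0.5,0.025,0.024,-0.001,0],[0.5,0.035,0.029,-0.001,0],[0.5,0.045,0.029,-0.001,0]]'; python3 -m pendant '[[0.5,0.01,0,0,0],[0.5,0.02,0,0,0],[0.5,0.025,0,0,0],[0.5,0.025,0,0,0]]'; python3 - <<'E'
from h import *
to(yaw=-11)
c=robot.read_camera("top");im=c["image"]
cv2.imwrite("pics/m.png",cv2.convertScaleAbs(cv2.resize(im[200:340,330:500],None,fx=4,fy=4)[:,:,::-1],alpha=1.4))
E
```

```text
time: 4.53
tcp_pos: [0.4949, -0.1308, 0.0037]
tool_rot: [2.419, 2.001, 0.001]
force: [-0.6, -4.8, 4.7]
width: 0.044
finger_force: 21.0
time: 5.03
tcp_pos: [0.4988, -0.1056, 0.0036]
tool_rot: [2.42, 2.002, 0.001]
force: [0.5, -1.3, 5.0]
width: 0.0441
finger_force: 21.1
t 5.03 tcp [ 0.4988 -0.1056  0.0036] F [ 0.52 -1.25  4.99] w 0.0441 y-axis deg -10.8 j7 0.42
turn about tool z 0.004
```

View pics/m.png

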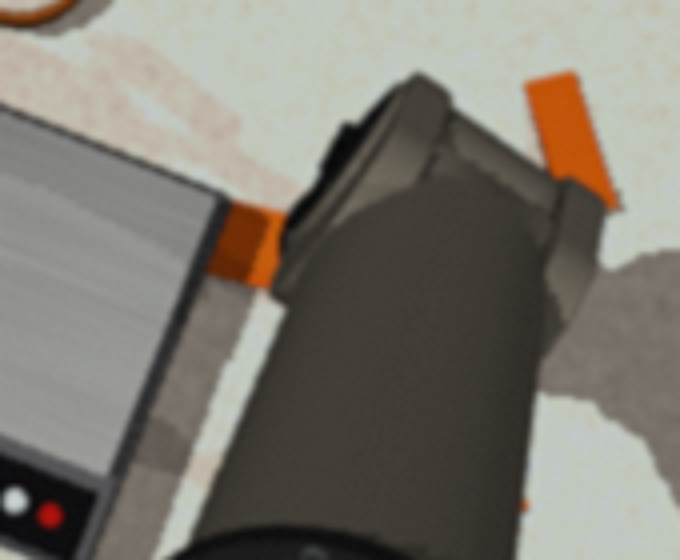

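```bash
python3 -m pendant '[[-0.4,0,0,0,0],[-0.4,0,0,-0.002,0],[-0.4,0,0,-0.004,0],[-0.4,-0.03,0,-0.004,0],[-0.4,-0.06,0,-0.004,0]]'; python3 -m pendant '[[0.75,0,0,0,0],[0.75,0,0,0,0],[0.75,0,0,0,0],[0.75,0,0,0,0]]';python3 - <<'E'
from h import *
to(yaw=-11)
c=robot.read_camera("side");im=c["image"]
cv2.imwrite("pics/b.png",cv2.convertScaleAbs(cv2.resize(im[210:370,200:370],None,fx=3.5,fy=3.5)[:,:,::-1],alpha=1.4))
E
```

```text
time: 5.7
tcp_pos: [0.4868, -0.1653, 0.0073]
tool_rot: [-2.42, -2.003, -0.0]
force: [-0.3, 0.2, -0.2]
width: 0.0597
finger_force: 0.0
time: 6.2
tcp_pos: [0.487, -0.1643, 0.0072]
tool_rot: [-2.419, -2.003, -0.0]
force: [-0.1, -0.8, 0.2]
width: 0.0104
finger_force: 0.0
t 6.2 tcp [ 0.487  -0.1643  0.0072] F [-0.05 -0.81  0.23] w 0.0104 y-axis deg -10.7 j7 0.52
turn about tool z 0.004
```

View pics/b.png

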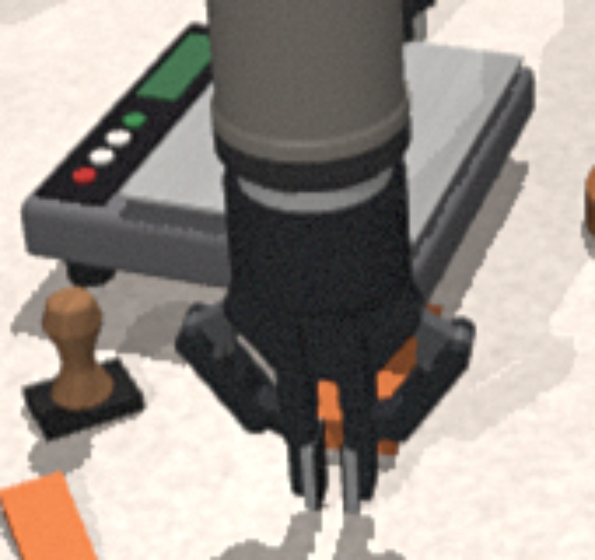

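The fingers are just behind the thick end at about (345,430) and span its width. Now I'll push forward.

```bash
python3 -m pendant '[[0.75,0.01,0,0,0],[0.75,0.02,0,0,0],[0.75,0.028,0,0,0],[0.75,0.034,0,0,0],[0.75,0.04,0,0,0]]'; python3 -m pendant '[[0.75,0.004,0,0,0],[0.75,0.008,0,0,0],[0.75,0.008,0,0,0]]'
```

```text
time: 6.88
tcp_pos: [0.4944, -0.1256, 0.0073]
tool_rot: [2.421, 2.002, -0.0]
force: [0.4, -0.5, -0.5]
width: 0.0107
finger_force: 0.3
time: 7.25
tcp_pos: [0.4959, -0.1177, 0.0073]
tool_rot: [-2.421, -2.002, -0.0]
force: [0.1, 0.1, -1.1]
width: 0.0107
finger_force: 0.0
```

```bash
python3 -m pendant '[[0.75,0.003,0,0,0],[0.75,0.003,0,0,0]]'; python3 -m pendant '[[0.75,0.003,0,0,0],[0.75,0.003,0,0,0]]'
```

```text
time: 7.5
tcp_pos: [0.4964, -0.115, 0.0073]
tool_rot: [-2.421, -2.002, -0.0]
force: [0.5, -0.0, 0.0]
width: 0.0106
finger_force: 0.0
time: 7.75
tcp_pos: [0.497, -0.1119, 0.0073]
tool_rot: [-2.421, -2.002, -0.0]
force: [-0.2, 0.3, 0.5]
width: 0.0108
finger_force: 0.0
```

```bash
for i in 1; do python3 -m pendant '[[0.75,0.003,0,0,0],[0.75,0.003,0,0,0]]'; done;  python3 -m pendant '[[0.75,0.002,0,0,0],[0.75,0.002,0,0,0]]' | grep -E "pos|force"
```

```text
time: 8.0
tcp_pos: [0.4976, -0.1089, 0.0073]
tool_rot: [-2.421, -2.002, -0.0]
force: [0.0, -0.6, 0.5]
width: 0.0104
finger_force: 0.0
tcp_pos: [0.4979, -0.107, 0.0073]
force: [-0.3, -0.7, 0.0]
finger_force: 0.0
```

```bash
python3 -m pendant '[[0.75,0.002,0,0,0],[0.75,0.002,0,0,0]]' | grep -E "pos|force"
```

```text
tcp_pos: [0.4983, -0.1051, 0.0073]
force: [0.4, -0.5, 0.5]
finger_force: 0.0
```

```bash
python3 -m pendant '[[0.75,0.002,0,0,0],[0.75,0.002,0,0,0]]' | grep -E "pos|force"
```

```text
tcp_pos: [0.4986, -0.1034, 0.0073]
force: [-0.0, -0.5, 0.3]
finger_force: 0.6
```

```bash
python3 -m pendant '[[0.75,0.002,0,0,0],[0.75,0.002,0,0,0]]' | grep -E "pos|force"
```

```text
tcp_pos: [0.4988, -0.1024, 0.0073]
force: [0.1, -5.2, 0.4]
finger_force: 2.5
```

```bash
python3 - <<'E'
from h import *
c=robot.read_camera("top");s=robot.read_camera("side")
a=cv2.resize(c["image"][200:320,350:470],(390,390));b=cv2.resize(s["image"][220:370,210:360],(390,390))
cv2.imwrite("pics/p.png",cv2.convertScaleAbs(np.hstack([a,b])[:,:,::-1],alpha=1.6))
E
```

```text
(no output)
```

View pics/p.png

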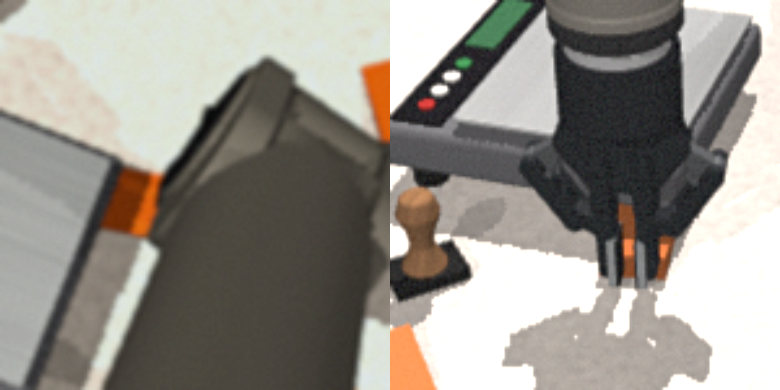

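The push jumped to 5 N just where the geometry predicts the wedge should bear. I'll hold there, then back off and look.

```bash
python3 -m pendant '[[0.75,0,0,0,0],[0.75,0,0,0,0],[0.75,0,0,0,0]]' | grep -E "pos|force"; python3 -m pendant '[[0.75,-0.01,0,0,0],[0.75,-0.04,0,0,0],[0.75,-0.07,0,-0.03,0],[1,-0.07,0,-0.08,0],[1,-0.07,0,-0.14,0]]'; python3 -m pendant '[[1,-0.06,0,-0.02,0],[1,-0.06,0,-0.02,0]]'; python3 - <<'E'
from h import *
c=robot.read_camera("top");s=robot.read_camera("side")
k=oranges(c["image"]);print([(cv2.contourArea(q),cv2.boxPoints(cv2.minAreaRect(q)).round().tolist()) for q in k[:3]])
a=cv2.resize(c["image"][200:350,250:470],None,fx=3.5,fy=3.5)
cv2.imwrite("pics/q.png",cv2.convertScaleAbs(a[:,:,::-1],alpha=1.6))
to((.515,-.014,.20),(.515,-.014,.066),yaw=-11)
E
```

```text
tcp_pos: [0.4988, -0.1024, 0.0073]
force: [-0.4, -5.2, -0.6]
finger_force: 2.6
time: 10.1
tcp_pos: [0.485, -0.1702, 0.1482]
tool_rot: [-2.42, -2.0, 0.002]
force: [2.9, 0.3, -0.4]
width: -0.0
finger_force: 0.0
time: 10.35
tcp_pos: [0.4744, -0.2334, 0.1698]
tool_rot: [2.423, 1.992, 0.003]
force: [-0.4, 1.0, 0.7]
width: 0.0001
finger_force: 0.0
[(397.5, [[424.0, 327.0], [456.0, 315.0], [461.0, 327.0], [429.0, 340.0]]), (386.5, [[460.0, 222.0], [473.0, 218.0], [484.0, 251.0], [471.0, 255.0]]), (147.5, [[390.0, 271.0], [394.0, 253.0], [404.0, 255.0], [400.0, 273.0]])]
t 10.45 tcp [ 0.4743 -0.2293  0.1674] F [-0.46 -0.19 -0.47] w -0.0 y-axis deg -10.9 j7 0.46
(0.515, -0.014, 0.2) -> [ 0.2192 -0.0008 -0.0324]
(0.515, -0.014, 0.066) -> [ 0.219  -0.0009  0.1016]
turn about tool z 0.001
```

View pics/q.png

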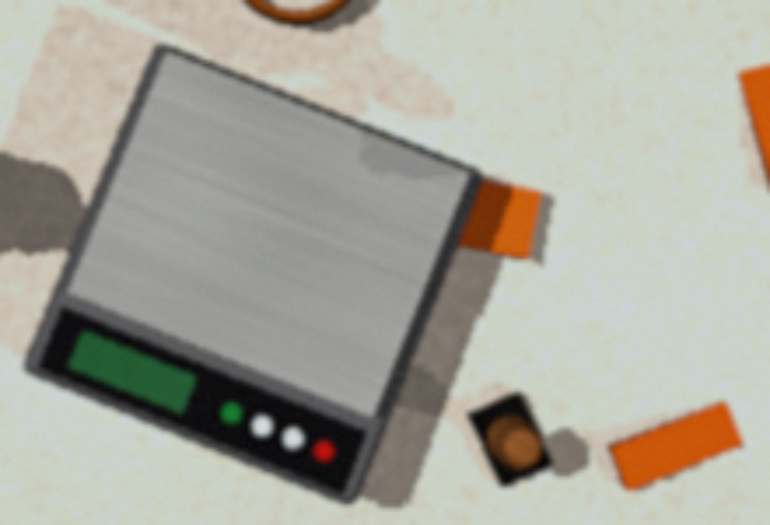

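The wedge lies under the corner with its thick end at about (403,264). The scale is where it began, the pan corner reads (385,250), and the stamp and tape are untouched. Next is the press.

```bash
python3 - <<'E'
from h import *
c=robot.read_camera("top")
m=(ray(c,(404.2,254.1),.018)+ray(c,(401.0,273.6),.018))[:2]/2; u=np.array([.19,.982]); f=np.array([.516,-.0251])
d=f-(m+.06*u); print("thick end",m,"foot in wedge",d@u,d@[-u[1],u[0]])
E
python3 -m pendant '[[1,0.05,0,0,0],[1,0.11,0,0,0],[1,0.165,0,0,0],[1,0.219,0,0.02,0],[1,0.219,0,0.06,0]]' | grep -E "pos|force";python3 -m pendant '[[1,0,0,0,0],[1,0,0,0,0]]' | grep -E "pos|force"; python3 -c "
from h import *
to((.515,-.014,.072),(.515,-.014,.066),yaw=-11)"
```

```text
thick end [ 0.49908097 -0.09128515] foot in wedge 0.008182989298129103 -0.004039312160502486
tcp_pos: [0.5173, -0.0065, 0.1064]
force: [-0.2, 0.3, -1.1]
finger_force: 0.0
tcp_pos: [0.5157, -0.0146, 0.1078]
force: [-0.3, -0.2, 0.3]
finger_force: 0.0
t 11.38 tcp [ 0.5157 -0.0146  0.1078] F [-0.32 -0.25  0.3 ] w -0.0001 y-axis deg -10.9 j7 0.09
(0.515, -0.014, 0.072) -> [ 0.0005 -0.0008  0.0358]
(0.515, -0.014, 0.066) -> [ 0.0005 -0.0008  0.0418]
turn about tool z 0.002
```

```bash
python3 -m pendant '[[1,0,0,0.02,0],[1,0,0,0.034,0],[1,0,0,0.039,0],[1,0,0,0.039,0]]' | grep -E "pos|force"; python3 -m pendant '[[1,0,0,0.002,0],[1,0,0,0.002,0]]' | grep -E "pos|force"
```

```text
tcp_pos: [0.5158, -0.0142, 0.0685]
force: [0.5, -0.2, 0.6]
finger_force: 0.0
tcp_pos: [0.5159, -0.0139, 0.0665]
force: [0.6, -0.3, -0.3]
finger_force: 0.0
```

```bash
python3 -m pendant '[[1,0,0,0.002,0],[1,0,0,0.002,0]]' | grep -E "pos|force"
```

```text
tcp_pos: [0.5161, -0.014, 0.0659]
force: [-6.1, 0.9, 19.3]
finger_force: 9.7
```

```bash
python3 -m pendant '[[1,0,0,0,0],[1,0,0,0,0],[1,0,0,0,0]]' | grep -E "pos|force"; python3 -m pendant '[[1,0,0,-0.01,0],[1,0,0,-0.04,0],[1,0,0,-0.09,0],[1,0,0,-0.12,0],[1,0,0,-0.12,0]]' | grep -E "pos|force"; python3 -m pendant '[[1,-0.05,0,0,0],[1,-0.1,0,0,0],[1,-0.15,0,0,0],[1,-0.2,0,0,0],[1,-0.2,0,0,0]]' | grep -E "pos|force"; python3 - <<'E'
from h import *
c=robot.read_camera("top");k=oranges(c["image"]);print([(cv2.contourArea(q),cv2.boxPoints(cv2.minAreaRect(q)).round().tolist()) for q in k[:3]])
a=cv2.resize(c["image"][150:350,200:470],None,fx=2.9,fy=2.9)
cv2.imwrite("pics/r.png",cv2.convertScaleAbs(a[:,:,::-1],alpha=1.6))
E
```

```text
tcp_pos: [0.5161, -0.014, 0.0659]
force: [-5.9, 1.2, 19.6]
finger_force: 9.5
tcp_pos: [0.5174, -0.0139, 0.1866]
force: [-0.0, -0.0, -0.7]
finger_force: 0.0
tcp_pos: [0.4759, -0.2146, 0.1837]
force: [0.8, -0.1, 0.0]
finger_force: 0.0
[(397.5, [[424.0, 327.0], [456.0, 315.0], [461.0, 327.0], [429.0, 340.0]]), (387.0, [[460.0, 222.0], [473.0, 218.0], [484.0, 250.0], [471.0, 255.0]]), (147.5, [[390.0, 271.0], [394.0, 253.0], [404.0, 255.0], [400.0, 273.0]])]
```

View pics/r.png

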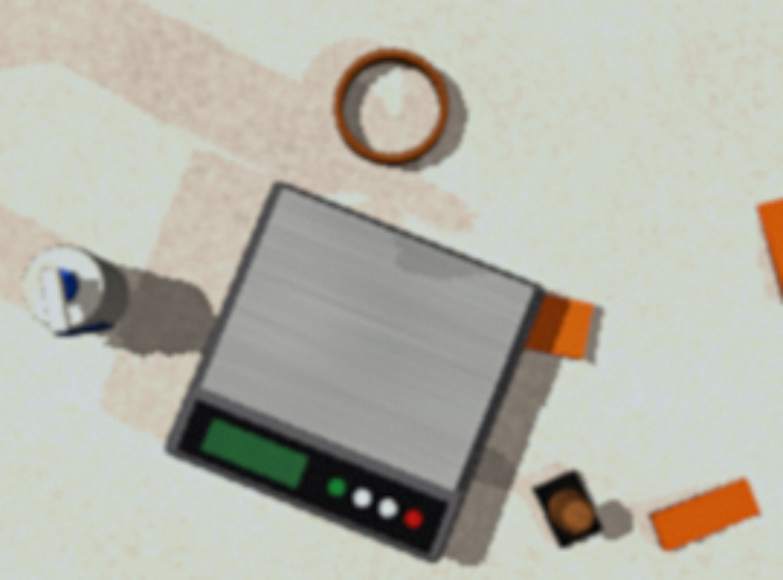

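The wedge mask is the same as before the press (corners (390,271) to (404,255)), and the scale, tape, stamp and sanitiser are all in place with the hand clear, so I'll hand in.

```bash
python3 -c "
from station import robot
print(robot.finish_job())"
```

```text
the job is handed in; nothing more can be done
None
```

I handed the job in: the big wedge is snug under the short foot (pushed to about 5 N), the pan corner held a press of about 19 N without dropping, and the hand is clear; the hand-in gave no verdict.

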